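# Latch the sprung inspection slide under its window

## Robot

A 6-joint arm with a two-finger parallel gripper is mounted at the origin on a cart in front of the work surface, level with it; the furniture and walls round the work are solid. World frame = base frame: x ahead of the robot, y to its left, z up, the work surface at z = 0. Lengths are in m, angles in degrees, forces in N, time in s.
With the tool pointing down it reaches from about 0.35 to 0.95 m from the base axis. Payload 17.4 kg.
Tool frame: the origin (TCP) lies on the centre line of the jaws, within the pads' length; the fingertips stand 8 mm ahead of it and the grasp point (between the pads) lies 11 mm behind it; z points along the fingers, y is the direction in which the jaws open and shut (so a half turn about z gives the same grasp; the last joint's range is limited). The gripper opens to 93 mm and grips with 3 to 60 N. Pads are 15 mm wide; open, the fingers measure 128 mm over their backs; the gripper's body (75 mm by 188 mm) begins 65 mm behind the grasp point.
Start: joints at [68.709, 6.646, 82.598, -0, 90.757, -2.166], TCP at [0.221, 0.638, 0.227] pointing down, gripper open.
Joint ranges: [-162.19, 162.19], [-47.58, 125.68], [4.15, 143.07], [-65.23, 245.23], [0.69, 171.88], [-170.13, 170.13]. Speed limits (degrees/s): [108.29, 108.29, 127.2, 180, 180, 180].

## Interface

Orientations are given as [roll, pitch, yaw] about the fixed x, y, z axes, in that order (R = Rz(yaw) Ry(pitch) Rx(roll)).
In Python, from plant import ctrl gives the robot as it stands.
- The arm moves only by the tool play_rows, never from a script. Its argument "motion" is one flat list of numbers, 7 for each row, row after row: the closure, from 0 (fully open) to 1 (shut), then the shift along the tool's x, y, z in cm, then the turn, a rotation vector about the tool's x, y, z in degrees. A call has exactly 10 rows; each row is the pose to reach, as a shift and turn from the pose commanded when the call began, along the tool's axes at that moment; what a row does not reach only later rows make up. A row lasts 1/12 s, in which the tool goes at most 41.7 mm and 7.16 degrees, less where a joint would pass 70% of its speed; a pose out of reach is approached as far as the arm can. A call with a gripper value outside its range is refused whole. The fingers move at their own pace and stop on an object; "newtons" is the grip in N (left out, the last holds). Time passes only in rows, so rows that repeat a pose let the fingers close, or fill a call up. It gives the time, the measured TCP pose, the force and the opening at its end, in the units of the state.
- ctrl.get_obs(): the state, without advancing time (a new reading comes with each control period).
- ctrl.get_image(name): name is "scene" or "top"; returns a dict with "pixels" (400x640x3 uint8, red, green, blue), "depth" (400x640 float32, m along the optical axis (not along the pixel's ray), 0 where there is no reading), "fx", "fy", "cx", "cy" (pixels), "distortion" ([k1, k2, p1, p2, k3] as OpenCV has them; the pictures are not rectified), "position" and "rotation" of the camera in the world. Camera axes: x right, y down, z forward; pixel columns grow to the right and rows downward; lengths in m; the calibration is good to about 2 mm. A picture is of the moment at which its call begins.
- ctrl.close_job(): hands the job in, once; it reports no verdict.
The state is a dict: "time_s": time; "joint_pos": joint angles; "dq": joint speeds; "joint_efforts": joint torques, N m; "position": TCP position; "eef_rot": TCP orientation; "force": force on the tool from outside, world axes, zero at the start; "ft_torque": the same for the moment, N m; "opening": opening from 0.0 (shut) to 1.0 (fully open).
Only numpy, scipy, OpenCV 4.12 (cv2) and the standard library are available. Lean on these libraries where they do the work, as an engineer would, in place of code of your own. Each camera call takes 0.05 s, during which the arm holds its last target.

## Task

Bring the seal ring under the window of the inspection stage. Swing the raised stop lever over with a fingertip so that it drops onto the slide, then push the slide's black end plate fully home against its spring and let it go, so that it springs back and its stop pin catches it at the middle position with the ring under the window. Use only the outside of the fingers: grasp or lift nothing, do not touch the ring, which must stay in its seat, and leave the things standing around where they are.

Things in the scene. Friction and masses are not known exactly. Their poses are not given: they have to be found in the camera images.
- stage: the fixed inspection stage: an aluminium base plate 265 x 116 mm (front end at x = -0.108, rear end at x = +0.158) with dark steel side rails, a flat cover with a round window over its rear part (cover top 55 mm up) and a hinge bracket on its right (-y) side. Origin: middle of the slide's width on the underside, on the table; its x axis is the direction in which the slide is pushed (roughly away from the robot), y to the left, z up
- push_face (a point): centre of the front face of the slide's black end plate, the face to push along the stage's +x; the plate is 86 mm wide (along y), 16 mm thick and spans heights 20 to 88 mm above the table; this point is 60 mm above the table and moves with the slide; at rest it stands 43 mm in front of the base plate
- carrier (a joint): travel of the sprung slide along the stage's +x in m: 0 at rest (out), 0.080 fully home at its end stop. The spring always pushes it back out, with 3 N at 0, 5.5 N at 0.050 and 7 N at 0.080, plus about 2 N of drag when moved at 0.08 m/s. With the stop lever lowered, its pin rides on the slide, falls 12 mm into the slide's slot once the travel passes 0.050, and holds the slide at 0.050 when it comes back; with the lever raised the slide returns to 0
- stop_lever (a joint): angle of the stop lever in rad about a horizontal axis along the stage's x: 0 fully lowered across the slide with the pin in the slot, about 0.3 lowered with the pin resting on top of the slide, 1.57 upright, 2.0 raised and leaning outward to the right (-y) against its rest. It swings freely; once pushed past upright toward the slide (+y) it falls by its own weight (0.06 kg)
- lever_pivot (a point): the pivot of the stop lever on the stage's right (-y) side, 52 mm above the table, at x = -0.030, y = -0.075 in the frame of the stage; the bracket round it is 64 mm high and reaches 20 mm farther out to -y. The lever is a flat steel bar 12 mm wide (along x) and 8 mm thick, with a black ball 16 mm across at its end; a pin 8 mm thick, 42 mm from the pivot, stands out 30 mm on the bar's lower side: downward when lowered, facing inward (+y) when the lever is upright
- lever_knob (a point): centre of the black ball at the end of the stop lever, 74 mm from the pivot (about 119 mm above the table while raised); moves with the lever
- window (a point): centre of the round 47 mm window in the cover, 52 mm above the table, fixed on the stage at x = +0.065, y = +0.012 in its frame
- seat (a point): centre of the round seat on the slide in which the ring lies, on the slide's top, 34 mm above the table; moves with the slide and is under the window when the travel is 0.050
- seal_ring: the black rubber seal ring, 42 mm across and 8 mm thick, lying loose in the seat on the slide; origin at the centre of its underside
- tape_roll: bystander: roll of label tape lying flat, 66 mm across, 24 mm high, left of the stage; origin at the centre of its underside
- sample_bottle: bystander: white sample bottle, 46 mm across, 99 mm high, left of the stage; origin at the centre of its underside
- vial_block: bystander: block with four bores, 34 x 86 x 28 mm, at the rear right of the stage; origin at the centre of its underside
- elbow_fitting: bystander: small white push-fit elbow, 25 x 29 x 16 mm, close by the left side of the stage; origin at the centre of its underside
- tds_meter: bystander: white pen-shaped water meter, 27 x 145 x 16 mm, lying at the right of the table; origin at the centre of its underside
There are look-alikes about, which are no part of the job. Leave any orange, purple or red look-alike of the seal_ring alone.

How it is judged:
By the outcome, as a careful person would: the job done as asked, in the order asked, and still so for the second after the job is handed in, with the robot touching nothing.
It also fails if it takes over 42 s, if anything falls off the work surface, if the arm or the gripper's body presses on something with over 40 N, if the wrist force passes 120 N, or if a joint passes its speed limit or range.

## Working session

There is one attempt and no reset: what is moved stays moved. The work goes in short steps, Python scripts to look and compute and a tool call to move; the robot and the scene stay as the last step left them, time stands still between calls to the robot, and variables do not carry over. Pictures are saved under pics/ and viewed, and the job is handed in when it is done.

Besides the shell and the picture viewer there is one more tool, called in YAML: its name, and indented under it one key for each argument. play_rows: Moves the arm, as the interface text tells. Its arguments: {"type":"object","properties":{"motion":{"type":"array"},"newtons":{"type":"number"}},"required":["motion"]}

```bash
mkdir -p pics; ls; cat > h.py <<'E'
import numpy as np, cv2
from plant import ctrl
def grab(n):
    im=ctrl.get_image(n); np.savez(f'pics/{n}.npz',**{k:np.array(v) for k,v in im.items()}); return im
E
python3 - <<'E'
from h import *
for n in ['scene','top']:
    im=grab(n); cv2.imwrite(f'pics/{n}0.png',cv2.cvtColor(im['pixels'],cv2.COLOR_RGB2BGR))
    print(n,im['fx'],im['cx'],im['cy'],im['distortion'],im['position'],im['rotation'])
print(ctrl.get_obs())
E
```

```text
pics
scene 392.9121353979819 319.69283537069373 201.3192410240246 [-0.04246266  0.          0.          0.          0.        ] [ 0.16410085 -0.75238868  0.5335039 ] [-1.20511064e+02 -1.19739550e-01 -3.27824239e+01]
top 464.8135908005355 313.9640805833136 202.7474566325482 [0.00555071 0.         0.         0.         0.        ] [ 0.38259672 -0.08820682  1.20528532] [-170.2398274    -0.31377158  -89.7186258 ]
{'time_s': 0.1, 'joint_pos': array([ 6.87083160e+01,  6.67200777e+00,  8.26321517e+01, -1.53405635e-03,
        9.07554237e+01, -2.16739565e+00]), 'dq': array([-0.00103152, -0.1374713 ,  0.01512346, -0.0151298 ,  0.05532912,
       -0.01180147]), 'joint_efforts': array([ 2.03363634e-03, -7.22895384e+01, -6.23867011e+01,  7.81873148e-02,
        2.27043475e-02, -6.59084708e-05]), 'position': array([0.22111412, 0.63757549, 0.22596904]), 'eef_rot': array([-1.79940401e+02, -7.20537830e-04,  1.60875692e+02]), 'force': array([-0.38967264,  0.86819546,  0.5123288 ]), 'ft_torque': array([0.04125251, 0.006934  , 0.05227707]), 'opening': 0.9967009290655391}
```

View pics/scene0.png

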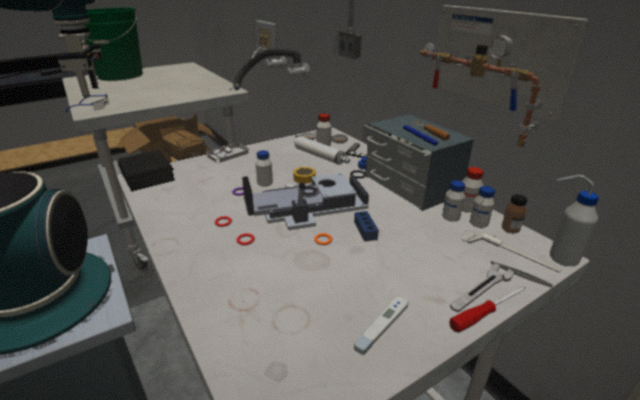

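View pics/top0.png

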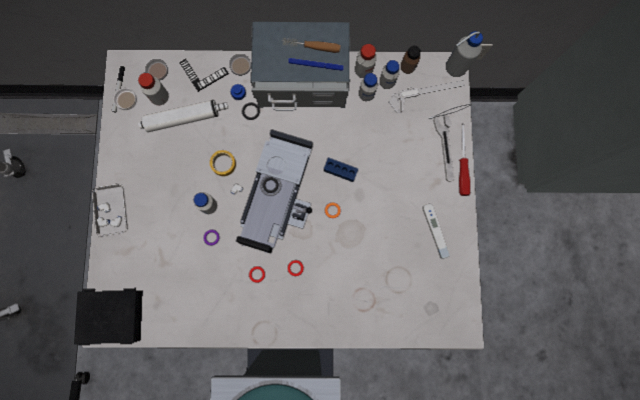

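```bash
cat >> h.py <<'E'
from scipy.spatial.transform import Rotation as R
def load(n):
    d=np.load(f'pics/{n}.npz'); return {k:d[k] for k in d.files}
def cam(im):
    K=np.array([[im['fx'],0,im['cx']],[0,im['fy'],im['cy']],[0,0,1]],float)
    return K,np.array(im['distortion'],float),np.array(im['position'],float),R.from_euler('xyz',np.array(im['rotation'],float),degrees=True).as_matrix()
def plane(im,px,z):
    K,D,p,Rm=cam(im); u=cv2.undistortPoints(np.array(px,float).reshape(-1,1,2),K,D).reshape(-1,2)
    r=np.c_[u,np.ones(len(u))]@Rm.T
    return p+r*((z-p[2])/r[:,2])[:,None]
def cloud(im):
    K,D,p,Rm=cam(im); h,w=im['depth'].shape
    uv=np.stack(np.meshgrid(np.arange(w),np.arange(h)),-1).reshape(-1,1,2).astype(float)
    u=cv2.undistortPoints(uv,K,D).reshape(-1,2)
    return (p+(np.c_[u,np.ones(len(u))]*im['depth'].reshape(-1,1))@Rm.T).reshape(h,w,3)
def proj(im,P):
    K,D,p,Rm=cam(im); return cv2.projectPoints((np.array(P,float).reshape(-1,3)-p)@Rm,np.zeros(3),np.zeros(3),K,D)[0].reshape(-1,2)
E
python3 - <<'E'
from h import *
t=load('top'); s=load('scene')
a=cv2.cvtColor(t['pixels'][120:265,190:370],cv2.COLOR_RGB2BGR)
cv2.imwrite('pics/topc.png',cv2.resize(a,None,fx=4,fy=4,interpolation=cv2.INTER_CUBIC))
a=cv2.cvtColor(s['pixels'][150:250,230:390],cv2.COLOR_RGB2BGR)
cv2.imwrite('pics/scenec.png',cv2.resize(a,None,fx=5,fy=5,interpolation=cv2.INTER_CUBIC))
C=cloud(t)
for u,v in [(255,243),(257,239),(291,140),(300,212),(309,209),(205,200),(288,165),(340,260)]: print(u,v,C[v,u].round(4))
E
```

```text
255 243 [0.4759 0.0477 0.088 ]
257 239 [0.4909 0.05   0.0296]
291 140 [ 0.7475 -0.0332  0.0432]
300 212 [ 0.553  -0.0594  0.08  ]
309 209 [ 0.5529 -0.0816  0.1283]
205 200 [0.5783 0.1699 0.098 ]
288 165 [ 0.6775 -0.027   0.0554]
340 260 [ 0.4406 -0.1616  0.001 ]
```

View pics/topc.png

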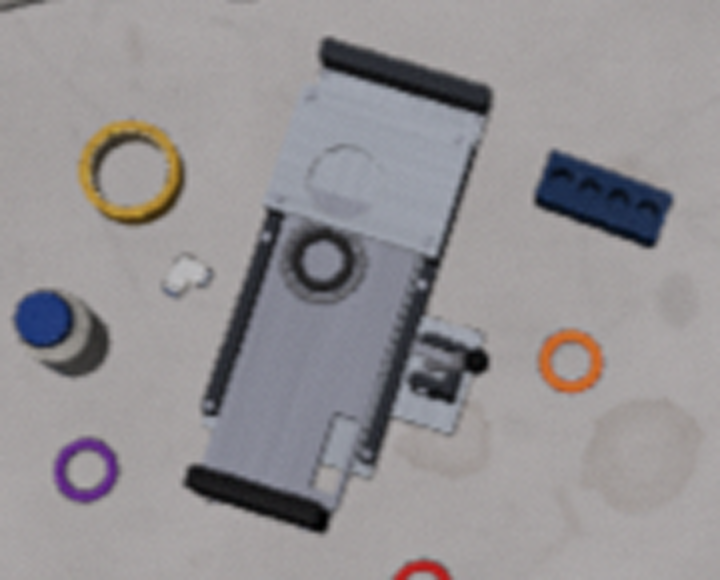

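View pics/scenec.png

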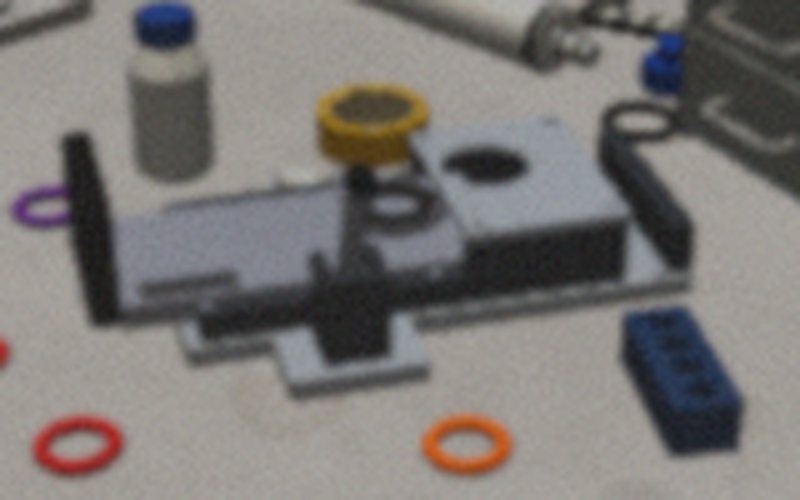

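```bash
python3 - <<'E'
from h import *
t=load('top'); C=cloud(t); V,U=np.mgrid[0:400,0:640]
x,y,z=C[...,0],C[...,1],C[...,2]
roi=(x>.42)&(x<.8)&(y>-.14)&(y<.12)
def rect(m,name):
    P=C[m][:,:2].astype(np.float32); r=cv2.minAreaRect(P*1000); print(name,m.sum(),r,np.median(C[m][:,2]))
    return P
P=rect(roi&(z>.075)&(z<.095)&(x<.52),'plate')
# pixel-based
dark=t['pixels'].max(2)<60
for nm,m,h in [('plate',roi&(z>.075)&(z<.095)&(x<.52),.088),('cover',roi&(z>.049)&(z<.062)&(x>.6),.055)]:
    px=np.argwhere(m)[:,::-1].astype(float); P=plane(t,px,h)[:,:2]
    r=cv2.minAreaRect((P*1000).astype(np.float32)); print(nm,len(P),r,P.mean(0)); print((cv2.boxPoints(r)).round(1).tolist())
m=roi&(z>.11); print('knob',m.sum(),C[m].mean(0),np.argwhere(m).mean(0))
px=np.argwhere(m)[:,::-1].astype(float); print(plane(t,px,.122).mean(0))
m=roi&(z>.07)&(x>.52); print(C[m].round(3)[::3])
E
```

```text
plate 238 ((475.81976318359375, 54.00471878051758), (85.3470458984375, 16.157323837280273), 72.87503814697266) 0.08609189496903635
plate 238 ((475.3330078125, 53.56858825683594), (85.55204772949219, 16.02289390563965), 72.89993286132812) [0.47512795 0.0529084 ]
[[455.1000061035156, 15.0], [470.3999938964844, 10.300000190734863], [495.6000061035156, 92.0999984741211], [480.29998779296875, 96.80000305175781]]
cover 1212 ((686.0112915039062, -10.014289855957031), (116.16145324707031, 85.7789306640625), 72.9192123413086) [ 0.68750467 -0.01309187]
[[628.0, -52.900001525878906], [709.9000244140625, -78.0999984741211], [744.0999755859375, 32.900001525878906], [662.0999755859375, 58.099998474121094]]
knob 36 [ 0.55227162 -0.07957247  0.12320806] [209.61111111 308.13888889]
[ 0.55246189 -0.07956538  0.122     ]
[[ 0.566 -0.043  0.107]
 [ 0.564 -0.043  0.101]
 [ 0.564 -0.05   0.1  ]
 [ 0.562 -0.043  0.102]
 [ 0.562 -0.05   0.101]
 [ 0.562 -0.057  0.102]
 [ 0.558 -0.079  0.124]
 [ 0.559 -0.045  0.103]
 [ 0.559 -0.053  0.102]
 [ 0.56  -0.06   0.097]
 [ 0.561 -0.067  0.095]
 [ 0.556 -0.075  0.123]
 [ 0.556 -0.082  0.125]
 [ 0.558 -0.053  0.098]
 [ 0.558 -0.06   0.095]
 [ 0.558 -0.067  0.098]
 [ 0.554 -0.074  0.12 ]
 [ 0.553 -0.082  0.128]
 [ 0.555 -0.057  0.096]
 [ 0.556 -0.065  0.095]
 [ 0.552 -0.072  0.119]
 [ 0.55  -0.079  0.13 ]
 [ 0.551 -0.086  0.125]
 [ 0.554 -0.062  0.09 ]
 [ 0.551 -0.07   0.109]
 [ 0.549 -0.077  0.124]
 [ 0.549 -0.084  0.125]
 [ 0.553 -0.059  0.08 ]
 [ 0.551 -0.067  0.092]
 [ 0.547 -0.075  0.118]
 [ 0.547 -0.082  0.12 ]]
```

```bash
cat >> h.py <<'E'
ex=np.array([.9556,-.2944]); ey=np.array([.2944,.9556]); O=np.array([.612,.0114])
def W(x,y,z): return np.r_[O+x*ex+y*ey,z]
def S(p): d=np.array(p)[:2]-O; return np.r_[d@ex,d@ey,p[2]].round(4)
def delta(x,y,z,yaw=162.9):
    o=ctrl.get_obs(); Rt=R.from_euler('xyz',o['eef_rot'],degrees=True).as_matrix()
    T=R.from_euler('xyz',[180,0,yaw],degrees=True).as_matrix()
    print('t',o['time_s'],'stage tcp',S(o['position']),'rot',o['eef_rot'].round(2),'F',o['force'].round(1),'open',o['opening'])
    print('shift cm',(Rt.T@(W(x,y,z)-o['position'])*100).round(2),'turn',np.degrees(R.from_matrix(Rt.T@T).as_rotvec()).round(2))
E
python3 - <<'E'
from h import *
delta(-.03,-.175,.2); print(W(-.03,-.175,.2))
E
```

```text
t 0.1 stage tcp [-0.5579  0.4833  0.226 ] rot [-179.94   -0.    160.88] F [-0.4  0.9  0.5] open 0.9967009290655391
shift cm [-55.06 -63.95   2.66] turn [-0.06 -0.   -2.02]
[ 0.531812 -0.146998  0.2     ]
```

play_rows:
  motion: [1,-1,-1.2,0,0,0,0,1,-3,-3.5,0,0,0,0,1,-5.5,-6.4,0,0,0,-1,1,-8,-9.3,0,0,0,-2,1,-10.5,-12.2,0,0,0,-2,1,-13,-15.1,0,0,0,-2,1,-15.5,-18,0,0,0,-2,1,-18,-20.9,0,0,0,-2,1,-20.5,-23.8,0,0,0,-2,1,-23,-26.7,0,0,0,-2]
  newtons: 20

```text
time_s: 0.93
position: [0.351, 0.3084, 0.2264]
eef_rot: [-180.0, -0.0, 162.9]
force: [1.6, 0.1, -0.0]
opening: 0.332
```

```bash
python3 - <<'E'
from h import *
delta(-.03,-.175,.2)
E
```

```text
t 0.9333 stage tcp [-0.3368  0.2069  0.2264] rot [-179.99   -0.    162.9 ] F [ 1.6  0.1 -0. ] open 0.3320391887461995
shift cm [-30.67 -38.21   2.64] turn [-0.01 -0.   -0.  ]
```

play_rows:
  motion: [1,-1.5,-1.9,0,0,0,0,1,-3.7,-4.6,0,0,0,0,1,-6,-7.5,0,0,0,0,1,-8.3,-10.3,0,0,0,0,1,-10.6,-13.2,0,0,0,0,1,-12.9,-16.1,0,0,0,0,1,-15.2,-19,0,0,0,0,1,-17.5,-21.8,0,0,0,0,1,-19.8,-24.7,0,0,0,0,1,-22,-27.4,0,0,0,0]

```text
time_s: 1.77
position: [0.4807, -0.0186, 0.2266]
eef_rot: [-180.0, 0.0, 162.8]
force: [1.1, 0.3, -0.3]
opening: 0.008
```

play_rows:
  motion: [1,-1.5,-1.9,0,0,0,0,1,-3.5,-4.4,0,0,0,0,1,-5.2,-6.5,0,0,0,0,1,-6.7,-8.4,0,0,0,0,1,-7.7,-9.7,0,0,0,0,1,-8.3,-10.5,0.5,0,0,0,1,-8.6,-10.8,1.5,0,0,0,1,-8.6,-10.8,2.5,0,0,0,1,-8.6,-10.8,2.6,0,0,0,1,-8.6,-10.8,2.6,0,0,0]

```text
time_s: 2.6
position: [0.5304, -0.144, 0.1995]
eef_rot: [180.0, -0.1, 162.9]
force: [-0.4, 1.2, -0.1]
opening: 0.004
```

```bash
python3 - <<'E'
from h import *
delta(-.03,-.15,.104)
im=grab('scene'); cv2.imwrite('pics/s1.png',cv2.resize(cv2.cvtColor(im['pixels'][100:280,180:420],cv2.COLOR_RGB2BGR),None,fx=3,fy=3))
E
```

```text
t 2.6 stage tcp [-0.0322 -0.1725  0.1995] rot [ 1.7999e+02 -1.0000e-01  1.6293e+02] F [-0.4  1.2 -0.1] open 0.0040769754402694034
shift cm [-0.24  2.25  9.55] turn [ 0.01 -0.1   0.03]
```

View pics/s1.png

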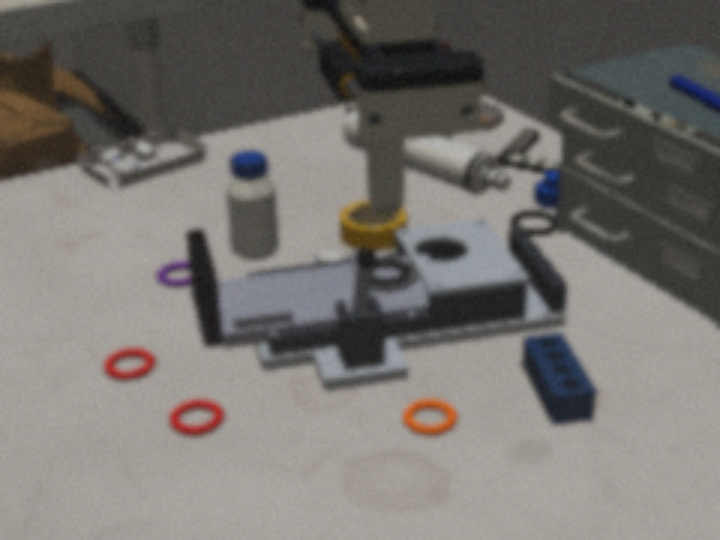

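play_rows:
  motion: [1,-0.2,0,1,0,0,0,1,-0.2,0,3,0,0,0,1,-0.2,0,5,0,0,0,1,-0.2,0,7,0,0,0,1,-0.2,0,8.5,0,0,0,1,-0.2,0,9.5,0,0,0,1,-0.2,0.5,9.5,0,0,0,1,-0.2,1,9.5,0,0,0,1,-0.2,1.5,9.5,0,0,0,1,-0.2,2,9.5,0,0,0]

```text
time_s: 3.48
position: [0.5394, -0.1259, 0.1069]
eef_rot: [180.0, 0.1, 162.9]
force: [-0.1, -0.2, -0.3]
opening: 0.005
```

```bash
python3 - <<'E'
from h import *
delta(-.03,-.09,.104)
im=grab('top'); cv2.imwrite('pics/t2.png',cv2.resize(cv2.cvtColor(im['pixels'][120:270,190:390],cv2.COLOR_RGB2BGR),None,fx=3,fy=3))
im=grab('scene'); cv2.imwrite('pics/s2.png',cv2.resize(cv2.cvtColor(im['pixels'][130:260,220:400],cv2.COLOR_RGB2BGR),None,fx=4,fy=4))
E
```

```text
t 3.4833 stage tcp [-0.0289 -0.1526  0.1069] rot [1.7999e+02 1.0000e-01 1.6289e+02] F [-0.1 -0.2 -0.3] open 0.004638503368567419
shift cm [0.11 6.26 0.29] turn [ 0.01  0.1  -0.01]
```

View pics/t2.png

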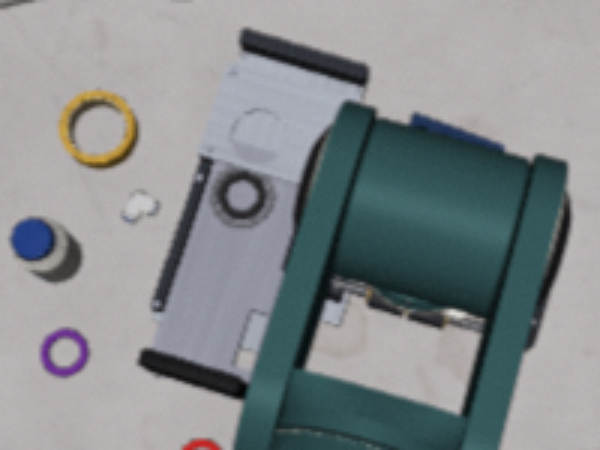

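View pics/s2.png

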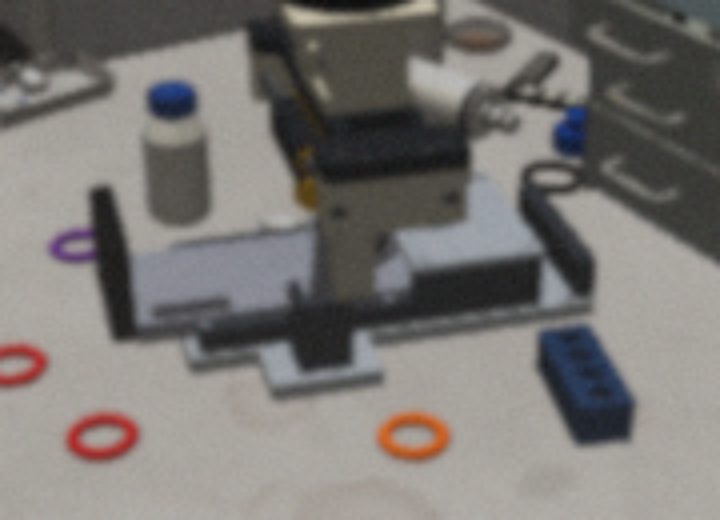

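play_rows:
  motion: [1,0,0.5,0.2,0,0,0,1,0,1.2,0.2,0,0,0,1,0,2,0.2,0,0,0,1,0,2.8,0.2,0,0,0,1,0,3.6,0.2,0,0,0,1,0,4.4,0.2,0,0,0,1,0,5.2,0.2,0,0,0,1,0,6,0.2,0,0,0,1,0,6.8,0.2,0,0,0,1,0,7.4,0.2,0,0,0]

```text
time_s: 4.42
position: [0.5608, -0.0548, 0.1036]
eef_rot: [180.0, -0.0, 162.9]
force: [0.4, 0.7, -0.8]
opening: 0.006
```

```bash
python3 - <<'E'
from h import *
delta(-.03,-.09,.104)
im=grab('scene'); cv2.imwrite('pics/s3.png',cv2.resize(cv2.cvtColor(im['pixels'][130:260,220:400],cv2.COLOR_RGB2BGR),None,fx=4,fy=4))
E
```

```text
t 4.4167 stage tcp [-0.0294 -0.0784  0.1036] rot [180.    -0.   162.89] F [ 0.4  0.7 -0.8] open 0.005515053565194521
shift cm [ 0.05 -1.16 -0.04] turn [ 0.   -0.   -0.01]
```

View pics/s3.png

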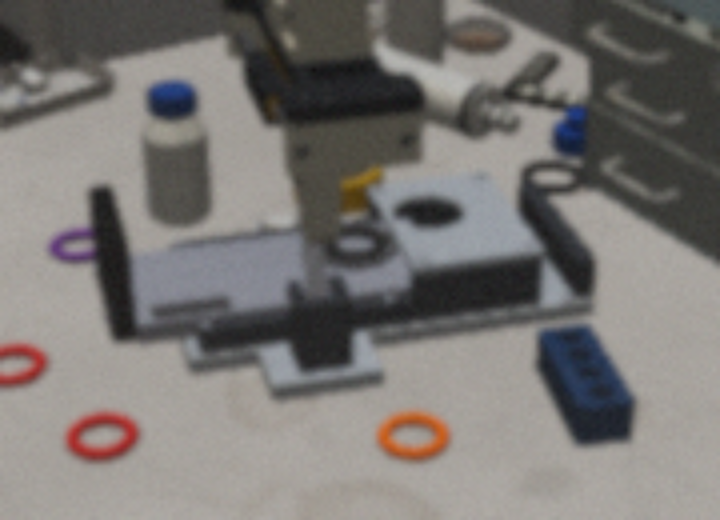

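play_rows:
  motion: [1,0,-0.3,-1,0,0,0,1,0,-0.3,-3,0,0,0,1,0,-0.3,-5,0,0,0,1,1,0,-7,0,0,0,1,3,0.5,-8,0,0,0,1,6,2,-8,0,0,0,1,9,3.5,-8,0,0,0,1,12,5,-8,0,0,0,1,15,6.5,-8,0,0,0,1,17.5,7.8,-8,0,0,0]

```text
time_s: 5.3
position: [0.4147, 0.0708, 0.1844]
eef_rot: [180.0, 0.0, 162.8]
force: [0.3, -0.1, 0.1]
opening: 0.002
```

```bash
python3 - <<'E'
from h import *
delta(-.2,0,.05)
im=grab('scene'); cv2.imwrite('pics/s4.png',cv2.resize(cv2.cvtColor(im['pixels'][130:260,220:400],cv2.COLOR_RGB2BGR),None,fx=4,fy=4))
im=grab('top'); cv2.imwrite('pics/t4.png',cv2.resize(cv2.cvtColor(im['pixels'][120:270,190:390],cv2.COLOR_RGB2BGR),None,fx=3,fy=3))
E
```

```text
t 5.3 stage tcp [-0.206  -0.0013  0.1844] rot [1.7998e+02 4.0000e-02 1.6284e+02] F [ 0.3 -0.1  0.1] open 0.0019049344067085432
shift cm [-0.59  0.13 13.44] turn [ 0.02  0.04 -0.06]
```

View pics/s4.png

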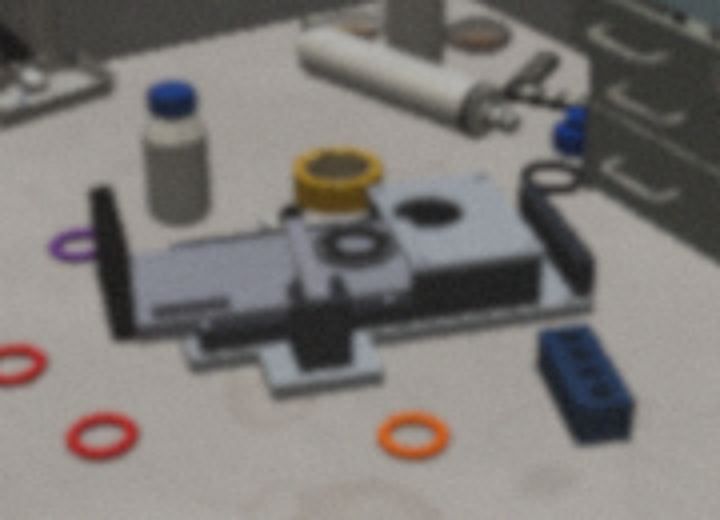

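View pics/t4.png

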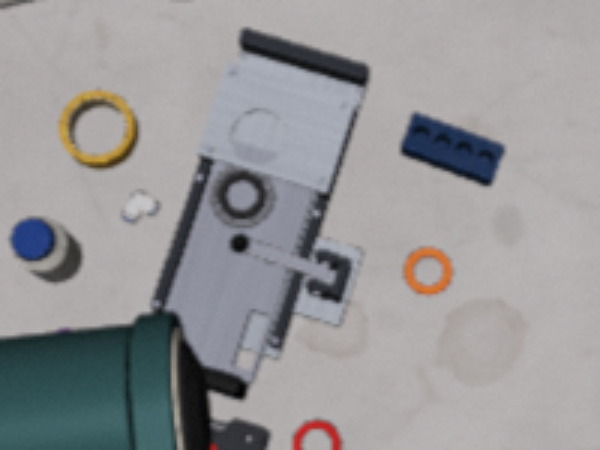

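play_rows:
  motion: [1,0,0.1,1,0,0,0,1,0,0.1,3,0,0,0,1,0,0.1,5.5,0,0,0,1,0,0.1,8,0,0,0,1,0,0.1,10.5,0,0,0,1,0,0.1,12.5,0,0,0,1,-0.5,0.1,13.4,0,0,0,1,-1.5,0.1,13.4,0,0,0,1,-2.5,0.1,13.4,0,0,0,1,-3.3,0.1,13.4,0,0,0]

```text
time_s: 6.23
position: [0.4503, 0.0608, 0.051]
eef_rot: [180.0, 0.1, 162.8]
force: [0.4, -0.7, 0.3]
opening: 0.008
```

play_rows:
  motion: [1,-0.5,0,0,0,0,0,1,-1.1,0,0,0,0,0,1,-1.7,0,0,0,0,0,1,-2.3,0,0,0,0,0,1,-2.9,0,0,0,0,0,1,-3.5,0,0,0,0,0,1,-4.1,0,0,0,0,0,1,-4.7,0,0,0,0,0,1,-5.3,0,0,0,0,0,1,-5.9,0,0,0,0,0]

```text
time_s: 7.07
position: [0.5048, 0.0442, 0.0502]
eef_rot: [180.0, -0.0, 162.9]
force: [-7.0, 2.1, 4.2]
opening: 0.007
```

```bash
python3 - <<'E'
from h import *
delta(-.0785,0,.05)
im=grab('scene'); cv2.imwrite('pics/s5.png',cv2.resize(cv2.cvtColor(im['pixels'][130:260,220:400],cv2.COLOR_RGB2BGR),None,fx=4,fy=4))
E
```

```text
t 7.0667 stage tcp [-0.1121 -0.0002  0.0502] rot [ 1.7999e+02 -4.0000e-02  1.6289e+02] F [-7.   2.1  4.2] open 0.007477006987399589
shift cm [-3.37  0.02  0.01] turn [ 0.01 -0.04 -0.01]
```

View pics/s5.png

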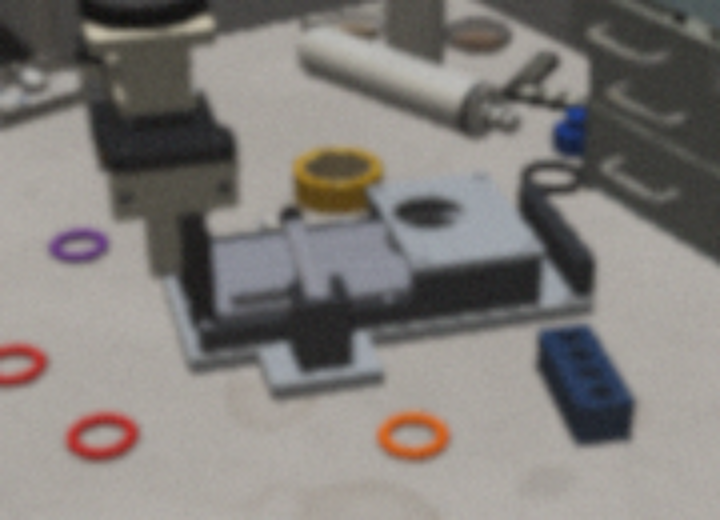

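play_rows:
  motion: [1,-0.3,0,0,0,0,0,1,-0.7,0,0,0,0,0,1,-1.1,0,0,0,0,0,1,-1.5,0,0,0,0,0,1,-1.9,0,0,0,0,0,1,-2.3,0,0,0,0,0,1,-2.6,0,0,0,0,0,1,-2.9,0,0,0,0,0,1,-3.1,0,0,0,0,0,1,-3.1,0,0,0,0,0]

```text
time_s: 7.95
position: [0.5337, 0.0353, 0.05]
eef_rot: [180.0, -0.1, 162.9]
force: [-9.6, 4.3, 5.5]
opening: 0.005
```

play_rows:
  motion: [1,-0.05,0,0,0,0,0,1,-0.1,0,0,0,0,0,1,-0.15,0,0,0,0,0,1,-0.2,0,0,0,0,0,1,-0.25,0,0,0,0,0,1,-0.3,0,0,0,0,0,1,-0.3,0,0,0,0,0,1,-0.3,0,0,0,0,0,1,-0.3,0,0,0,0,0,1,-0.3,0,0,0,0,0]

```text
time_s: 8.78
position: [0.5339, 0.0353, 0.0499]
eef_rot: [-180.0, -0.5, 162.9]
force: [-41.7, 10.4, 24.7]
opening: 0.009
```

```bash
python3 - <<'E'
from h import *
delta(-.0785,0,.05)
im=grab('scene'); cv2.imwrite('pics/s6.png',cv2.resize(cv2.cvtColor(im['pixels'][130:260,220:400],cv2.COLOR_RGB2BGR),None,fx=4,fy=4))
E
```

```text
t 8.7833 stage tcp [-0.0817 -0.0001  0.0499] rot [-179.97   -0.47  162.91] F [-41.7  10.4  24.7] open 0.009121319337013925
shift cm [-0.32  0.01 -0.01] turn [-0.03 -0.47  0.01]
```

View pics/s6.png

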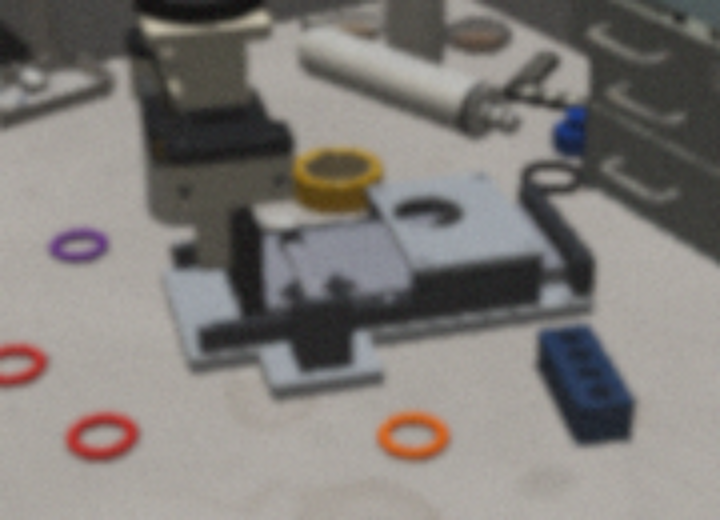

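play_rows:
  motion: [1,0.3,0,0,0,0,0,1,0.7,0,0,0,0,0,1,1.2,0,0,0,0,0,1,1.8,0,0,0,0,0,1,2.6,0,0,0,0,0,1,3.6,0,0,0,0,0,1,4.8,0,0,0,0,0,1,6.2,0,0,0,0,0,1,7.8,0,0,0,0,0,1,9,0,0,0,0,0]

```text
time_s: 9.67
position: [0.4497, 0.0608, 0.0495]
eef_rot: [-180.0, 0.0, 162.9]
force: [0.1, -0.0, -0.2]
opening: 0.006
```

play_rows:
  motion: [1,1,0,-1,0,0,0,1,2,0,-3,0,0,0,1,2,1,-5,0,0,0,1,2,3,-7.5,0,0,0,1,2,6,-10,0,0,0,1,2,9,-12,0,0,0,1,2,12,-13,0,0,0,1,2,15,-13,0,0,0,1,2,18,-13,0,0,0,1,2,20,-13,0,0,0]

```text
time_s: 10.5
position: [0.4907, 0.2599, 0.1798]
eef_rot: [180.0, 0.0, 162.9]
force: [0.3, 0.1, -0.3]
opening: 0.004
```

```bash
python3 - <<'E'
from h import *
delta(-.2,0,.05)
im=grab('scene'); cv2.imwrite('pics/s7.png',cv2.resize(cv2.cvtColor(im['pixels'][130:260,220:400],cv2.COLOR_RGB2BGR),None,fx=4,fy=4))
im=grab('top'); cv2.imwrite('pics/t7.png',cv2.resize(cv2.cvtColor(im['pixels'][120:270,190:390],cv2.COLOR_RGB2BGR),None,fx=3,fy=3))
C=cloud(im);x,y,z=C[...,0],C[...,1],C[...,2]
m=(x>.45)&(x<.56)&(y>-.05)&(y<.12)&(z>.075)&(z<.095)
P=plane(im,np.argwhere(m)[:,::-1],.088)[:,:2]; r=cv2.minAreaRect((P*1000).astype(np.float32)); print(m.sum(),r, 'plate centre travel',S([r[0][0]/1000,r[0][1]/1000,0])[0]+.143)
E
```

```text
t 10.5 stage tcp [-0.189   0.2017  0.1798] rot [1.7997e+02 4.0000e-02 1.6292e+02] F [ 0.3  0.1 -0.3] open 0.0036597283500871066
shift cm [  1.12 -20.18  12.96] turn [0.03 0.04 0.02]
240 ((522.2697143554688, 39.23276901245117), (86.12803649902344, 16.589847564697266), 72.92107391357422) plate centre travel 0.04909999999999999
```

View pics/s7.png

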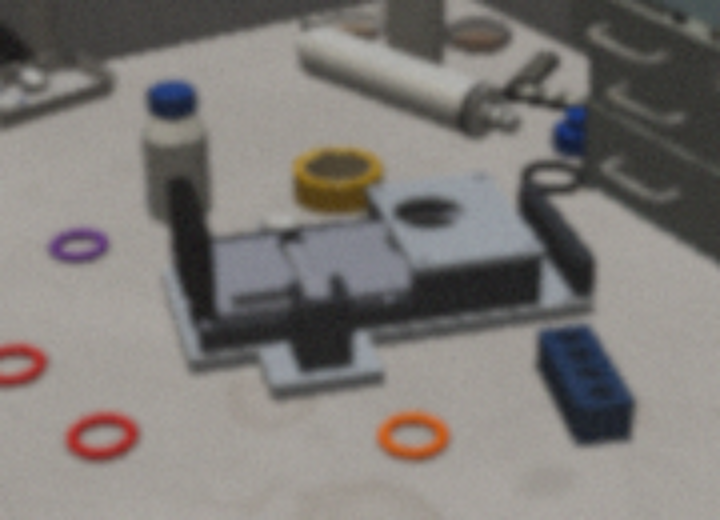

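View pics/t7.png

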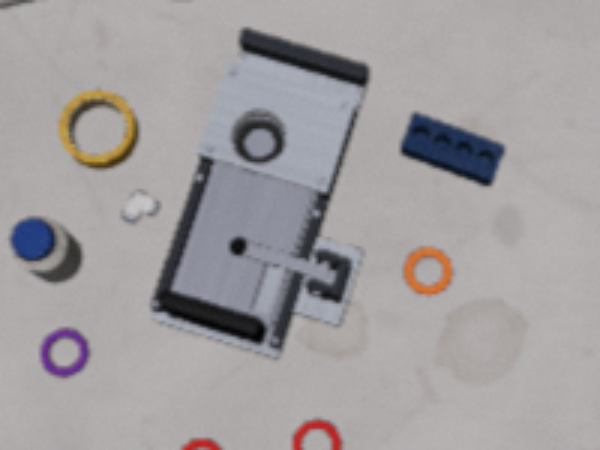

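The top view shows the ring under the window at about (258, 138). The end plate gives a travel of about 49 mm, the lever is down, and the other things have not moved.

```bash
python3 -c "
from plant import ctrl
print(ctrl.close_job())"
```

```text
the job is handed in; nothing more can be done
None
```

The ring is under the window, and I handed the job in at about 10.5 s of the 42 s allowed.

- **Lever:** With the shut fingers I pushed the lever's ball over past upright, and it fell onto the slide. I saw it lying across the slide in both views before pushing.
- **Push home:** I pushed the end plate until the end stop held it. The arm stopped moving while the force rose to about 42–50 N at the fingertips. That is well under the 120 N wrist limit, and only the fingers were placed to touch the plate.
- **Release:** I backed off and moved the arm clear. The slide sprang back and was caught. From the top view I measured a travel of about 0.049 m, against 0.050 m at the middle position.
- **Last checks:** The top view shows the ring lying in its seat in the window opening and the lever down. The bystanders in view have not visibly moved; the water meter was outside the last cropped pictures, and the arm did not go near it. The wrist force read about 0 N with the arm clear.

One small disagreement: the end stop came about 3 mm earlier than I had worked out. I put that down to the fingers' assumed thickness and the calibration. No check failed.

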